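Register the printing block in the corner of the jig

TASK

Take the oblong hand printing block with the bar handle off the grey inking board and set it face down on the plywood registration jig, its long side along the long fence, then press it firmly into the corner so that it lies flat and bears on both fences at once. Finish still holding it there: do not let go, and keep up the push against both fences. Leave the square block, the ink can and the mug where they are.

Things in the scene. Friction and masses are not known exactly. Their poses are not given: they have to be found in the camera images.
- bar_block_grip (a point): Centre of the bar handle of the loose oblong printing block, 44 mm above its underside. Handle: 26 mm (x) by 70 mm (y), from 20 to 68 mm above the underside; grasp it across the 26 mm. Base of light wood, 76 mm (x) by 110 mm (y) by 20 mm. z up. Same either way round (half turn about z).
- bar_block: The same oblong block, 0.2 to 0.4 kg, dark printing face below: origin at the centre of its underside, same axes as bar_block_grip. It starts on the inking board, on either side of the square block.
- corner (a point): Inner corner between the fences of the fixed jig, at the top of its bed (12 mm above the table). +x points squarely at the long fence, +y at the short fence, z up. The clear bed, of waxed plywood, reaches 172 mm to -x and 212 mm to -y. Block home: its grip point at x -38, y -55, z +44 mm from here. The jig stands left or right, turned up to 25 degrees.
- long_fence: Fixed smooth dark steel fence on the jig's +x edge, 230 mm long (y), 18 mm thick, 20 mm above the bed; origin at the centre of its underside, 9 mm behind its face. Axes as the corner's. Fences and bed are slippery (friction about 0.2), but leaning down hard makes the block drag. The block's long side bears on it.
- short_fence: Fixed smooth dark steel fence on the jig's +y edge, 172 mm long (x), 18 mm thick, 20 mm above the bed; origin at the centre of its underside, 9 mm behind its face. Axes as the corner's. The block's short end bears on it.
- knob_block_mid (a point): Bystander: loose square printing block, 70 by 70 by 20 mm with a round knob, 60 mm high in all, on the inking board; this point is on its axis 30 mm up. Stays where it is.
- ink_can_mid (a point): Bystander: ink can, 68 mm diameter, 80 mm high, beyond the boards; point on its axis 40 mm up. Stays where it is.
- water_mug_mid (a point): Bystander: white mug, 76 mm diameter, 85 mm high, beyond the boards; point on its axis 42 mm up. Stays where it is.
- ink_board: Fixed grey inking board, 180 mm (x) by 290 mm (y), 8 mm thick, with dark ink marks; origin at the centre of its underside. Both printing blocks start on it.
There are look-alikes about, which are no part of the job. What is shaped like the bar_block but green or pink is not meant.

How it is judged:
By the outcome, as a careful person would: the job done as asked, in the order asked, and still so for the second after the job is handed in, while the arm keeps its last pose, push and grip.
It also fails if it takes over 42 s, if anything falls off the work surface, if the arm or the gripper's body presses on something with over 40 N, if the wrist force passes 120 N, or if a joint passes its speed limit or range.

ROBOT

A 6-joint arm with a two-finger parallel gripper is mounted at the origin on the work surface. World frame = base frame: x ahead of the robot, y to its left, z up, the work surface at z = 0. Lengths are in m, angles in rad, forces in N, time in s.
With the tool pointing down it reaches from about 0.25 to 0.725 m from the base axis. Payload 4 kg.
Tool frame: the origin (TCP) lies at the very end of the fingers, on their centre line; the grasp point (between the pads) lies 19 mm behind it; z points along the fingers, y is the direction in which the jaws open and shut (so a half turn about z gives the same grasp; the last joint's range is limited). The gripper opens to 85 mm and grips with 20 to 120 N. Pads are 22 mm wide; open, the fingers measure 114 mm over their backs; the gripper's body (76 mm by 85 mm) begins 54 mm behind the grasp point. The pads swing forward as they close: fully open they stand 13 mm farther back than shut.
Start: joints at [-1.259, 0.241, 0.005, 1.335, 0, 1.571], TCP at [0.153, -0.476, 0.231] pointing down, gripper open.
Joint ranges: [-2.72, 2.72], [-1.05, 1.87], [-1.09, 1.28], [-1.99, 2.15], [-1.42, 1.44], [-3.14, 3.14]. Speed limits (rad/s): [2.79, 2.79, 3.14, 3.14, 3.14, 3.14].

INTERFACE

Orientations are given as a unit quaternion [x, y, z, w].
In Python, from workcell import bot gives the robot as it stands.
- The arm moves only by the shell command python3 -m crank 'ROWS'. ROWS is JSON, a list that holds one entry, the list of rows, each a list of 5 numbers: the shift along the tool's x, y, z in mm, then the turn about the tool's z in degrees, then the closure in counts, from 0 (fully open) to 255 (shut). In form: [[[tx, ty, tz, turn, grip], ...]]. A call has 1 to 12 rows; each row shifts and turns the pose as measured when the row begins, along the tool's axes as they then stand; what a row does not reach is not made up. A row lasts 1/8 s, in which the tool goes at most 62.5 mm and 10.7 degrees, less where a joint would pass 70% of its speed; a pose out of reach is approached as far as the arm can. A call is refused whole if a number of a shift passes 62.5 or a number of a turn 10.7, either way. A call with a gripper value outside its range is refused whole. The fingers move at their own pace and stop on an object; the grip force is fixed at half the most. Time passes only in rows, so rows that do not move let the fingers close. It gives the time, the measured TCP pose, the force and the opening at its end, in the units of the state.
- bot.get_obs(): the state, without advancing time (a new reading comes with each control period).
- bot.camera(name): name is "scene" or "top" or "wrist"; returns a dict with "img" (400x640x3 uint8, blue, green, red), "depth" (400x640 float32, m along the optical axis (not along the pixel's ray), 0 where there is no reading), "fx", "fy", "cx", "cy" (pixels), "R" (3x3) and "t" (3): a world point X has camera coordinates R X + t; the wrist camera has in their place "T_tool_cam" (4x4, takes a point from camera to tool coordinates, whose origin is the TCP and whose axes are the flange's). Camera axes: x right, y down, z forward; pixel columns grow to the right and rows downward; lengths in m; the calibration is good to about 2 mm. A picture is of the moment at which its call begins: read the wrist's pose just before it.
- bot.job_done(): hands the job in, once; it reports no verdict.
The state is a dict: "clock": time; "joint_pos": joint angles; "joint_vel": joint speeds; "tau": joint torques, N m; "eef_pos": TCP position; "tool_rot": TCP orientation; "ft_force": force on the tool from outside, world axes, zero at the start; "ft_torque": the same for the moment, N m; "grip_width": finger opening in m.
Only numpy, scipy, OpenCV 4.12 (cv2) and the standard library are available. Lean on these libraries where they do the work, as an engineer would, in place of code of your own. Each camera call takes 0.05 s, during which the arm holds its last target.

## Working session

There is one attempt and no reset: what is moved stays moved. The work goes in short steps, Python scripts to look and compute and a shell command to move; the robot and the scene stay as the last step left them, time stands still between calls to the robot, and variables do not carry over. Pictures are saved under pics/ and viewed, and the job is handed in when it is done.

```bash
mkdir -p pics; python3 - <<'E'
from workcell import bot
import cv2,pickle
o=bot.get_obs();print(o)
d={}
for n in("scene","top"):
    c=bot.camera(n);d[n]=c;cv2.imwrite(f"pics/{n}0.png",c["img"])
pickle.dump(d,open("c0.pkl","wb"))
E
```

```text
{'clock': 0.0, 'joint_pos': array([-1.25898538e+00,  2.41412135e-01,  3.71895226e-03,  1.33519557e+00,
        2.61792488e-06,  1.57079235e+00]), 'joint_vel': array([-0.00046363, -0.00229447, -0.00215934,  0.00078191, -0.00049336,
        0.00106289]), 'tau': array([-8.32222304e-05, -3.72321939e+01,  2.52405524e+01,  1.68690132e-02,
        3.21888888e-05,  8.65070831e-06]), 'eef_pos': array([ 0.15319787, -0.47528685,  0.23041136]), 'tool_rot': array([ 9.87870490e-01,  1.55276531e-01, -1.61155167e-04, -1.03372708e-03]), 'ft_force': array([0.06052992, 0.05831902, 0.47145664]), 'ft_torque': array([ 0.01235439, -0.00451405,  0.01330069]), 'grip_width': 0.08524941304424874}
```

View pics/scene0.png

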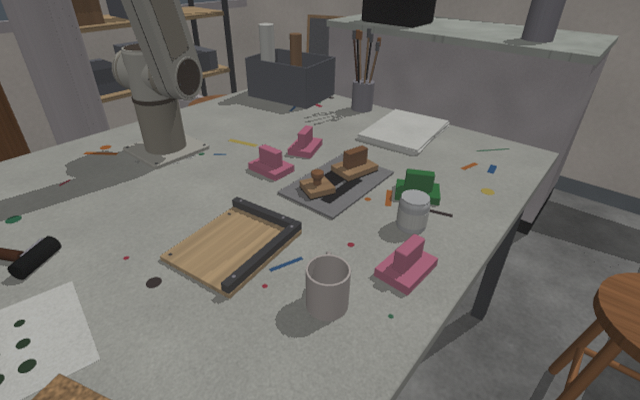

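View pics/top0.png

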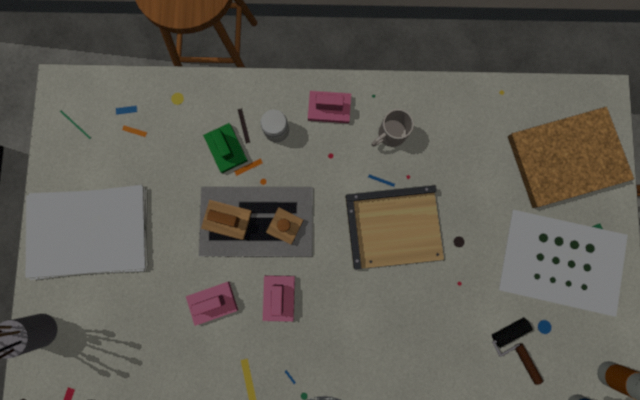

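```bash
cat > h.py <<'E'
import numpy as np,cv2,pickle
def ray(c,u,v,z):
    # intersect pixel with world plane z
    d=c["R"].T@np.array([(u-c["cx"])/c["fx"],(v-c["cy"])/c["fy"],1.]); o=-c["R"].T@c["t"]
    return o+d*(z-o[2])/d[2]
def proj(c,X):
    p=c["R"]@np.array(X)+c["t"]; return np.array([c["fx"]*p[0]/p[2]+c["cx"],c["fy"]*p[1]/p[2]+c["cy"]])
E
python3 - <<'E'
from h import *
d=pickle.load(open("c0.pkl","rb"));c=d["top"]
print(c["R"],c["t"],c["fx"])
im=c["img"]
a=im[180:275,190:450]
cv2.imwrite("pics/a.png",cv2.resize(im[180:265,195:320],None,fx=6,fy=6,interpolation=cv2.INTER_CUBIC))
cv2.imwrite("pics/b.png",cv2.resize(im[180:275,340:450],None,fx=6,fy=6,interpolation=cv2.INTER_CUBIC))
s=d["scene"]["img"]
cv2.imwrite("pics/s.png",cv2.resize(s[130:300,150:450],None,fx=2.6,fy=2.6,interpolation=cv2.INTER_CUBIC))
E
```

```text
[[ 0.02206285 -0.99972916 -0.00740457]
 [-0.9925108  -0.02101227 -0.12033619]
 [ 0.12014801  0.01000407 -0.99270558]] [0.01375094 0.59084903 1.03120821] 423.20614605640003
```

View pics/a.png

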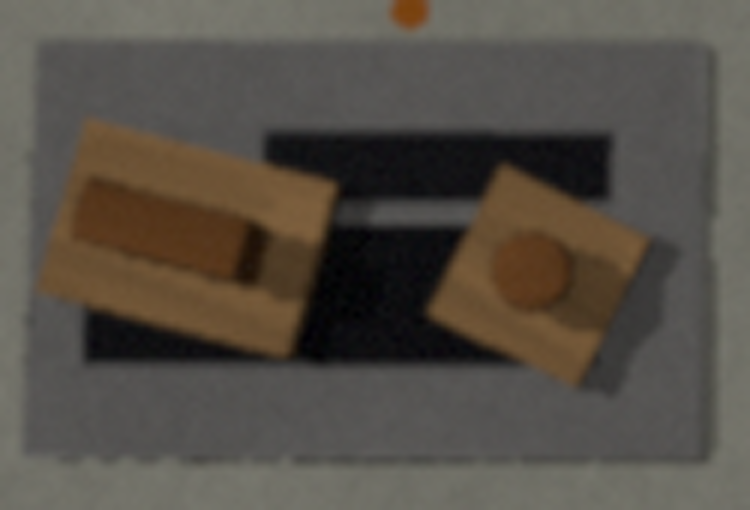

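View pics/b.png

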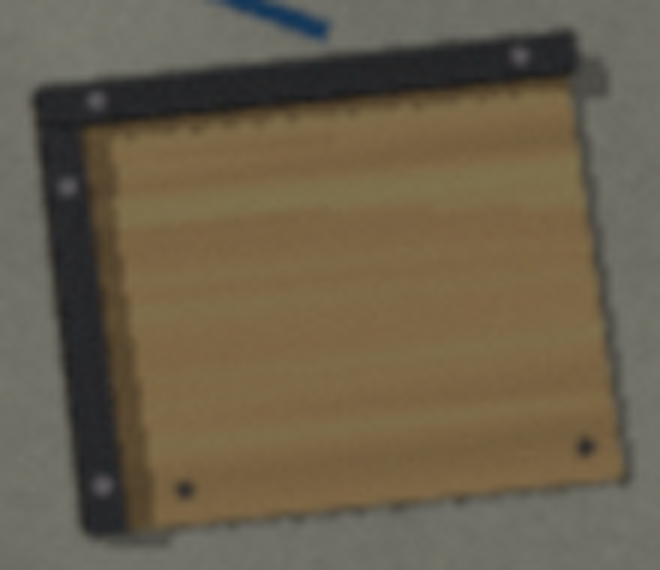

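View pics/s.png

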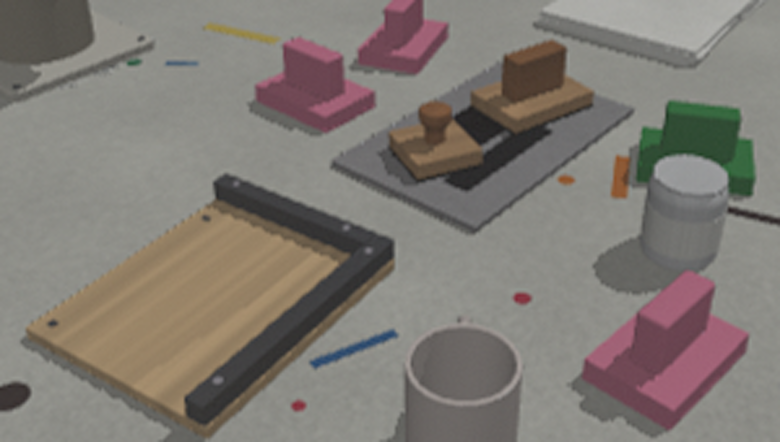

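```bash
python3 - <<'E'
from h import *
d=pickle.load(open("c0.pkl","rb"));c=d["top"]
f=lambda P,o,z:np.array([ray(c,(x+.5)/6-.5+o[0],(y+.5)/6-.5+o[1],z) for x,y in P])
B=f([(85,118),(338,183),(293,357),(38,292)],(195,180),.028)
print("base",B.round(4).tolist(),B.mean(0),np.linalg.norm(np.diff(B,axis=0),axis=1))
for k in((0,1),(3,2)):
    v=B[k[0]]-B[k[1]];print("yaw y-axis from world y",np.degrees(np.arctan2(-v[0],v[1])))
H=f([(92,180),(250,222),(238,280),(76,235)],(195,180),.076);print("handle",H.mean(0),H.round(3).tolist())
Li=f([(83,128),(577,78)],(340,180),.032);Si=f([(83,128),(128,530)],(340,180),.032)
Lo=f([(37,92),(573,32)],(340,180),.032);So=f([(37,92),(82,535)],(340,180),.032)
for n,L in(("Li",Li),("Lo",Lo)):
    v=L[0]-L[1];print(n,L.round(4).tolist(),np.linalg.norm(v),"yaw",np.degrees(np.arctan2(-v[0],v[1])))
for n,L in(("Si",Si),("So",So)):
    v=L[0]-L[1];print(n,L.round(4).tolist(),np.linalg.norm(v),"yaw",np.degrees(np.arctan2(v[1],v[0])))
Bed=f([(577,78),(630,480),(128,530)],(340,180),.012);print(Bed)
# depth check
for u,v in((400,230),(210,250),(300,300)):
    z=c["depth"][v,u];p=z*np.array([(u-c["cx"])/c["fx"],(v-c["cy"])/c["fy"],1]);print(c["R"].T@(p-c["t"]))
E
```

```text
base [[0.5872, 0.3049, 0.028], [0.5618, 0.1963, 0.028], [0.4882, 0.2122, 0.028], [0.5131, 0.3207, 0.028]] [0.53758862 0.25851379 0.028     ] [0.11148268 0.07528932 0.11138963]
yaw y-axis from world y -13.159020772511983
yaw y-axis from world y -12.903128144324109
handle [0.53717081 0.25761    0.076     ] [[0.556, 0.288, 0.076], [0.541, 0.223, 0.076], [0.517, 0.227, 0.076], [0.534, 0.293, 0.076]]
Li [[0.5902, -0.0628, 0.032], [0.6159, -0.2706, 0.032]] 0.20945682387479392 yaw 7.031730328243353
Lo [[0.6051, -0.0432, 0.032], [0.6355, -0.2692, 0.032]] 0.22802849867352956 yaw 7.6483459171775205
Si [[0.5902, -0.0628, 0.032], [0.4233, -0.0834, 0.032]] 0.16818309034037704 yaw 7.034146673136432
So [[0.6051, -0.0432, 0.032], [0.4209, -0.0644, 0.032]] 0.18548949351913702 yaw 6.565108765137476
[[ 0.61877892 -0.27603198  0.012     ]
 [ 0.4481442  -0.29638317  0.012     ]
 [ 0.42259688 -0.08522234  0.012     ]]
[ 0.5204118  -0.18384219  0.01240674]
[0.45907555 0.30016128 0.00784668]
[ 0.33802521  0.06723711 -0.00302904]
```

Candidates: the brown oblong on the grey board (top 228,219), pink ones at (330,106), (212,303), (279,298) and a green one at (226,148). Only the brown one is light wood and lies on the inking board, beside the square block (285,226), so that is the one; the enlarged crop a.png confirms it. The jig's long fence is the far (+x) one and the short fence the left (+y) one, with the corner at top pixel (354,201). I'll move towards the block high up.

```bash
python3 -m crank '[[[40,-40,0,0,0],[43,-42,0,0,0],[43,-42,0,0,0],[43,-42,0,0,0],[43,-42,0,0,0],[43,-42,0,0,0],[43,-42,0,0,0],[43,-42,0,0,0],[43,-42,0,0,0],[43,-42,0,0,0],[43,-42,0,0,0],[43,-42,0,0,0]]]'
```

```text
clock: 1.6
eef_pos: [0.499, 0.1674, 0.2286]
tool_rot: [0.987, 0.158, -0.001, -0.005]
ft_force: [2.4, -0.8, 0.1]
grip_width: 0.0855
```

```bash
python3 -m crank '[[[0,0,0,-10,0],[0,0,0,-10,0],[0,0,0,-10,0],[0,0,0,-10,0],[0,0,0,-10,0],[0,0,0,-9,0],[0,0,0,0,0]]]'
cat >> h.py <<'E'
from scipy.spatial.transform import Rotation as Rn
def st(bot):
    o=bot.get_obs();R=Rn.from_quat(o["tool_rot"]).as_matrix();return o,R,np.degrees(np.arctan2(R[1,0],R[0,0]))
def goto(bot,X,th):
    o,R,t=st(bot); print("theta",round(t,2),"tilt",np.degrees(np.arccos(-R[2,2])).round(2),"pos",o["eef_pos"].round(4),"shift tool mm",(R.T@(np.array(X)-o["eef_pos"])*1000).round(1),"turn",round(-(th-t),2),"F",o["ft_force"].round(2),"T",o["ft_torque"].round(2),"w",round(o["grip_width"],4),"clk",o["clock"])
E
python3 - <<'E'
from h import *
from workcell import bot
goto(bot,[.5375,.258,.2],77)
E
```

```text
clock: 2.48
eef_pos: [0.4982, 0.1717, 0.2221]
tool_rot: [0.769, 0.64, -0.003, -0.007]
ft_force: [-0.1, 0.4, -0.3]
grip_width: 0.0853
theta 79.52 tilt 0.85 pos [0.4982 0.1717 0.2221] shift tool mm [91.9 23.3 22.1] turn 2.52 F [-0.09  0.44 -0.25] T [-0.   -0.07  0.01] w 0.0853 clk 2.475
```

```bash
python3 -m crank '[[[46,12,10,1.5,0],[46,12,12,1,0],[0,0,0,0,0]]]'
python3 - <<'E'
from h import *
from workcell import bot
goto(bot,[.5375,.258,.1],77)
o,R,t=st(bot)
c=bot.camera("wrist");cv2.imwrite("pics/w1.png",c["img"]);pickle.dump((c,o),open("w1.pkl","wb"));print(c["T_tool_cam"].round(3),c["fx"])
T=np.eye(4);T[:3,:3]=R;T[:3,3]=o["eef_pos"];M=np.linalg.inv(T@c["T_tool_cam"]);c["R"],c["t"]=M[:3,:3],M[:3,3]
print(proj(c,[.5375,.258,.076]),o["joint_pos"].round(2))
E
```

```text
clock: 2.85
eef_pos: [0.5404, 0.2584, 0.1986]
tool_rot: [0.786, 0.618, -0.004, -0.006]
ft_force: [0.2, -1.0, 0.4]
grip_width: 0.0852
theta 76.32 tilt 0.88 pos [0.5404 0.2584 0.1986] shift tool mm [-1.2 -1.2 98.6] turn -0.68 F [ 0.24 -1.05  0.41] T [-0.02  0.03 -0.05] w 0.0852 clk 2.85
[[-0.001 -0.946 -0.323  0.083]
 [ 1.     0.    -0.002  0.   ]
 [ 0.002 -0.323  0.946 -0.142]
 [ 0.     0.     0.     1.   ]] 299.31282772291485
[318.70917216 189.86510742] [0.44 0.46 0.24 1.36 0.01 2.25]
```

View pics/w1.png

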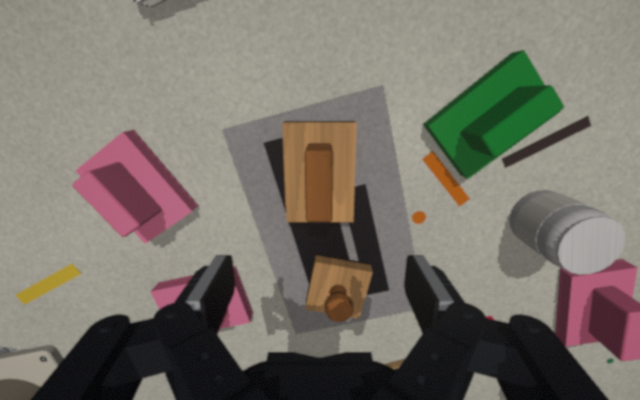

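The wrist view shows the brown block below (base 284-356 by 122-222, handle centred at column 319), with the fingers (210 and 428) straddling it. The predicted handle position (319,190) agrees. Descending.

```bash
python3 -m crank '[[[-1,-1,45,-0.7,0],[0,0,45,0,0],[0,0,40,0,0],[0,0,0,0,0]]]'
python3 - <<'E'
from h import *
from workcell import bot
goto(bot,[.5375,.258,.035],77)
E
```

```text
clock: 3.4
eef_pos: [0.537, 0.2535, 0.0698]
tool_rot: [0.785, 0.619, -0.003, -0.005]
ft_force: [-0.2, -0.5, 0.7]
grip_width: 0.0852
theta 76.49 tilt 0.68 pos [0.537  0.2535 0.0698] shift tool mm [ 4.5 -0.2 34.8] turn -0.51 F [-0.18 -0.53  0.66] T [-0.    0.05  0.01] w 0.0852 clk 3.4
```

```bash
python3 -m crank '[[[3,0,20,-0.5,0],[1.5,0,14,0,0],[0,0,0,0,0]]]'
python3 - <<'E'
from h import *
from workcell import bot
goto(bot,[.5375,.258,.035],77)
E
```

```text
clock: 3.78
eef_pos: [0.541, 0.2578, 0.0415]
tool_rot: [0.784, 0.621, 0.001, -0.004]
ft_force: [0.2, 0.5, 0.5]
grip_width: 0.0854
theta 76.76 tilt 0.48 pos [0.541  0.2578 0.0415] shift tool mm [-0.6 -3.5  6.5] turn -0.24 F [0.25 0.48 0.47] T [ 0.02 -0.03  0.03] w 0.0854 clk 3.775
```

```bash
python3 -m crank '[[[0,-3,6,0,0],[0,-1,1,0,0],[0,0,0,0,255],[0,0,0,0,255],[0,0,0,0,255],[0,0,0,0,255],[0,0,0,0,255],[0,0,0,0,255]]]'
python3 - <<'E'
from h import *
from workcell import bot
goto(bot,[.5375,.258,.035],77)
E
```

```text
clock: 4.78
eef_pos: [0.5391, 0.2597, 0.0379]
tool_rot: [0.784, 0.621, 0.004, -0.003]
ft_force: [-0.8, -0.1, 1.5]
grip_width: 0.0252
theta 76.73 tilt 0.6 pos [0.5391 0.2597 0.0379] shift tool mm [-2.1 -1.2  2.8] turn -0.27 F [-0.82 -0.11  1.55] T [ 0.   -0.03 -0.08] w 0.0252 clk 4.775
```

```bash
python3 -m crank '[[[0,0,-20,0,255],[0,0,-45,0,255],[0,0,-45,0,255],[0,0,0,0,255]]]'
python3 - <<'E'
from h import *
from workcell import bot
goto(bot,[.52,-.16,.14],97)
c=bot.camera("wrist");cv2.imwrite("pics/w2.png",c["img"])
E
```

```text
clock: 5.28
eef_pos: [0.5366, 0.2574, 0.147]
tool_rot: [0.784, 0.621, 0.0, -0.004]
ft_force: [0.5, -0.4, -1.8]
grip_width: 0.0253
theta 76.72 tilt 0.47 pos [0.5366 0.2574 0.147 ] shift tool mm [-410.1   79.7    4.4] turn -20.28 F [ 0.48 -0.38 -1.83] T [ 0.03 -0.01  0.07] w 0.0253 clk 5.275
```

View pics/w2.png

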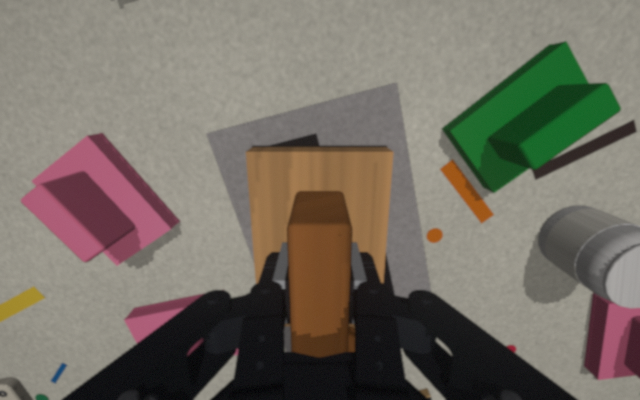

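The block is held square between the fingers (handle 288-350, base 247-392) and clear of the board. Carrying it to the jig.

```bash
python3 -m crank '[[[-30,6,0,0,255],[-55,11,0,0,255],[-58,11,0,0,255],[-58,11,0,0,255],[-58,11,0,0,255],[-58,11,0,0,255],[-40,9,0,-7,255],[0,0,0,-7,255],[0,0,0,-6,255],[0,0,0,0,255]]]'
python3 - <<'E'
from h import *
from workcell import bot
goto(bot,[.52,-.16,.08],97)
o,R,t=st(bot);print(R.round(4))
E
```

```text
clock: 6.58
eef_pos: [0.5069, -0.1179, 0.1207]
tool_rot: [0.66, 0.751, -0.014, -0.02]
ft_force: [0.4, 0.9, -2.2]
grip_width: 0.0256
theta 97.31 tilt 2.73 pos [ 0.5069 -0.1179  0.1207] shift tool mm [-43.9   9.5  39.8] turn 0.31 F [ 0.39  0.94 -2.19] T [-0.02 -0.07  0.06] w 0.0256 clk 6.575
[[-0.1272  0.9907 -0.0473]
 [ 0.9918  0.1276  0.0055]
 [ 0.0114 -0.0462 -0.9989]]
```

```bash
python3 -m crank '[[[-20,4,0,0,255],[-22,5,0,0,255],[0,0,0,0,255],[0,0,0,0,255]]]'
python3 - <<'E'
from h import *
from workcell import bot
goto(bot,[.52,-.16,.08],97)
o,R,t=st(bot);print(R.round(4))
c=bot.camera("top");cv2.imwrite("pics/t3.png",cv2.resize(c["img"][160:290,330:470],None,fx=5,fy=5,interpolation=cv2.INTER_CUBIC))
E
```

```text
clock: 7.08
eef_pos: [0.5212, -0.161, 0.1172]
tool_rot: [0.662, 0.749, -0.015, -0.021]
ft_force: [-0.5, 0.1, -1.8]
grip_width: 0.0252
theta 97.12 tilt 2.94 pos [ 0.5212 -0.161   0.1172] shift tool mm [ 0.7  0.8 37.2] turn 0.12 F [-0.48  0.1  -1.81] T [-0.03 -0.03  0.02] w 0.0252 clk 7.075
[[-0.1239  0.991  -0.051 ]
 [ 0.9922  0.1243  0.0063]
 [ 0.0126 -0.0498 -0.9987]]
```

View pics/t3.png

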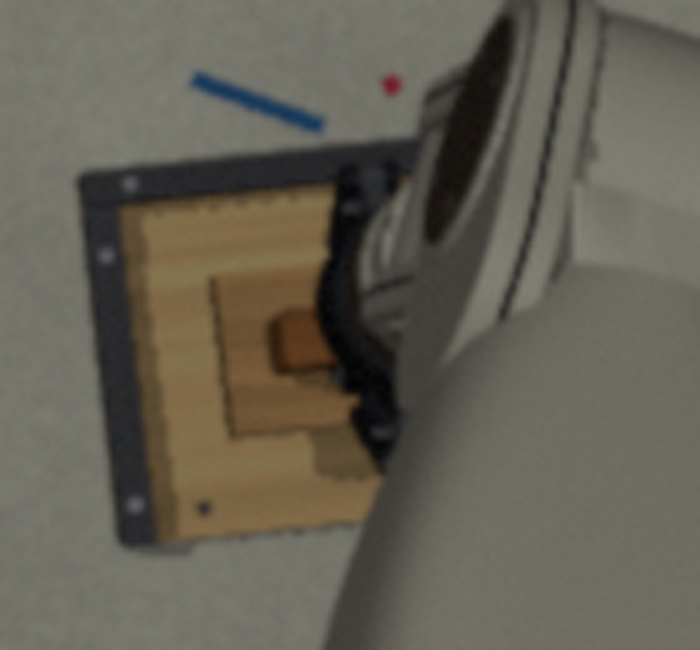

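```bash
python3 -m crank '[[[0,0,25,0,255],[0,0,25,0,255],[0,0,12,0,255],[0,0,0,0,255]]]'
python3 - <<'E'
from h import *
from workcell import bot
goto(bot,[.53,-.15,.042],97)
o,R,t=st(bot);print(R.round(4))
E
```

```text
clock: 7.62
eef_pos: [0.519, -0.1597, 0.0553]
tool_rot: [0.661, 0.75, -0.014, -0.02]
ft_force: [0.1, 0.4, -2.2]
grip_width: 0.0254
theta 97.21 tilt 2.77 pos [ 0.519  -0.1597  0.0553] shift tool mm [ 8.1 12.7 12.8] turn 0.21 F [ 0.11  0.37 -2.16] T [-0.   -0.06  0.04] w 0.0254 clk 7.625
[[-0.1256  0.9909 -0.048 ]
 [ 0.992   0.126   0.0056]
 [ 0.0115 -0.0469 -0.9988]]
```

```bash
python3 -m crank '[[[0,0,7,0,255],[0,0,5,0,255],[0,0,4,0,255],[0,0,4,0,255]]]'
python3 - <<'E'
from h import *
from workcell import bot
goto(bot,[.53,-.15,.042],97)
o,R,t=st(bot);print(R.round(4))
E
```

```text
clock: 8.12
eef_pos: [0.521, -0.1603, 0.0431]
tool_rot: [0.661, 0.75, -0.012, -0.016]
ft_force: [-9.0, 1.3, 25.1]
grip_width: 0.0255
theta 97.24 tilt 2.27 pos [ 0.521  -0.1603  0.0431] shift tool mm [ 9.1 10.3  0.8] turn 0.24 F [-8.97  1.33 25.07] T [0.74 1.34 0.02] w 0.0255 clk 8.125
[[-0.1261  0.9912 -0.0395]
 [ 0.992   0.1263  0.0034]
 [ 0.0083 -0.0387 -0.9992]]
```

```bash
python3 -m crank '[[[0,-1,7,0,255],[0,-1,7,0,255],[0,-1,7,0,255],[0,-1,7,0,255]]]'
python3 - <<'E'
from h import *
from workcell import bot
goto(bot,[.53,-.15,.042],97)
o,R,t=st(bot);print(R.round(4))
E
```

```text
clock: 8.62
eef_pos: [0.5263, -0.1625, 0.0418]
tool_rot: [0.661, 0.75, -0.003, -0.002]
ft_force: [-10.2, 2.4, 32.4]
grip_width: 0.0249
theta 97.27 tilt 0.41 pos [ 0.5263 -0.1625  0.0418] shift tool mm [11.9  5.2 -0.3] turn 0.27 F [-10.24   2.45  32.36] T [1.08 1.4  0.12] w 0.0249 clk 8.625
[[-1.265e-01  9.919e-01 -7.100e-03]
 [ 9.920e-01  1.265e-01 -7.000e-04]
 [ 2.000e-04 -7.100e-03 -1.000e+00]]
```

The block is now flat on the bed (tilt 0.4°, TCP at z 41.8 mm). I'll slide it to the corner with a light downforce.

```bash
python3 -m crank '[[[8,9,1,0,255],[8,9,1,0,255],[8,8,1,0,255],[4,4,1,0,255],[0,0,1,0,255]]]'
python3 - <<'E'
from h import *
from workcell import bot
goto(bot,[.559,-.122,.042],97)
o,R,t=st(bot);print(R.round(4))
E
```

```text
clock: 9.25
eef_pos: [0.5573, -0.1308, 0.0419]
tool_rot: [0.661, 0.751, -0.002, 0.002]
ft_force: [-4.2, -1.9, 11.6]
grip_width: 0.0254
theta 97.28 tilt 0.3 pos [ 0.5573 -0.1308  0.0419] shift tool mm [ 8.5  2.8 -0.2] turn 0.28 F [-4.15 -1.9  11.58] T [0.44 1.08 0.12] w 0.0254 clk 9.25
[[-1.266e-01  9.919e-01  9.000e-04]
 [ 9.919e-01  1.266e-01 -5.200e-03]
 [-5.300e-03  2.000e-04 -1.000e+00]]
```

```bash
python3 -m crank '[[[4,1.5,0.5,0,255],[4,1.5,0.5,0,255],[2,2,0.5,0,255],[2,2,0.5,0,255],[2,2,0.5,0,255]]]'
python3 - <<'E'
from h import *
from workcell import bot
goto(bot,[.559,-.122,.042],97)
o,R,t=st(bot);print(R.round(4),R.T@o["ft_force"],R.T@o["ft_torque"])
E
```

```text
clock: 9.88
eef_pos: [0.5625, -0.1214, 0.0428]
tool_rot: [0.662, 0.75, -0.01, 0.005]
ft_force: [-8.5, -7.6, 14.0]
grip_width: 0.0255
theta 97.13 tilt 1.31 pos [ 0.5625 -0.1214  0.0428] shift tool mm [-0.1 -3.6  0.8] turn 0.13 F [-8.47 -7.59 13.95] T [-0.82  1.55  0.34] w 0.0255 clk 9.875
[[-0.1241  0.9923 -0.0069]
 [ 0.9921  0.1239 -0.0218]
 [-0.0208 -0.0096 -0.9997]] [ -6.76963339  -9.48303006 -13.7236129 ] [ 1.6315119  -0.62958348 -0.37032577]
```

```bash
python3 -m crank '[[[1,1,5,0,255],[1,1,6,0,255],[1,1,6,0,255]]]'
python3 - <<'E'
from h import *
from workcell import bot
goto(bot,[.559,-.122,.042],97)
o,R,t=st(bot);print(R.round(4),R.T@o["ft_force"],R.T@o["ft_torque"])
c=bot.camera("top");cv2.imwrite("pics/t4.png",cv2.resize(c["img"][160:290,330:470],None,fx=5,fy=5,interpolation=cv2.INTER_CUBIC))
c=bot.camera("wrist");cv2.imwrite("pics/w4.png",c["img"])
c=bot.camera("scene");cv2.imwrite("pics/s4.png",cv2.resize(c["img"][170:300,150:330],None,fx=4.4,fy=4.4,interpolation=cv2.INTER_CUBIC))
E
```

```text
clock: 10.25
eef_pos: [0.5626, -0.1223, 0.0416]
tool_rot: [0.662, 0.749, -0.014, 0.008]
ft_force: [-18.8, -1.1, 40.1]
grip_width: 0.0253
theta 97.04 tilt 1.86 pos [ 0.5626 -0.1223  0.0416] shift tool mm [ 0.7 -3.5 -0.4] turn 0.04 F [-18.79  -1.14  40.08] T [0.09 3.18 0.12] w 0.0253 clk 10.25
[[-0.1225  0.9924 -0.0072]
 [ 0.992   0.1222 -0.0316]
 [-0.0305 -0.011  -0.9995]] [ -0.05580454 -19.22613025 -39.88454779] [ 3.1347044   0.47948905 -0.21807002]
```

View pics/t4.png

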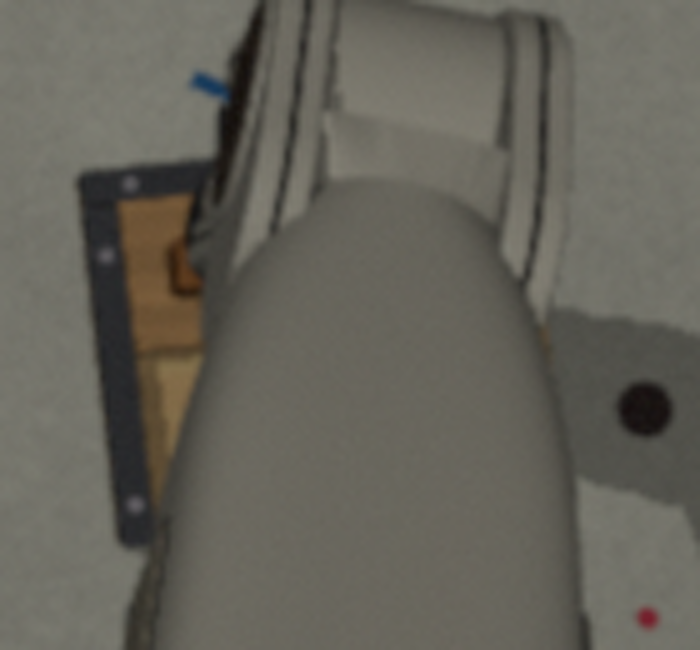

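View pics/w4.png

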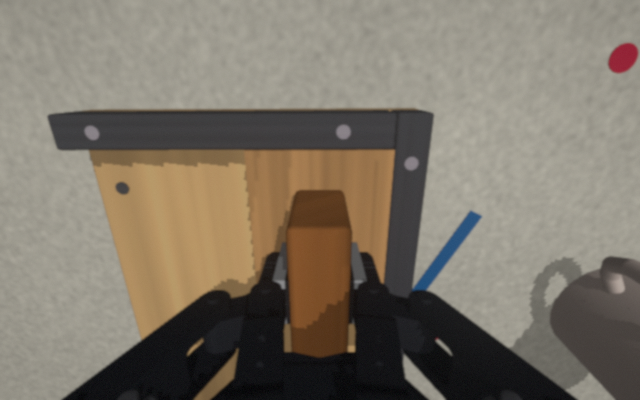

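View pics/s4.png

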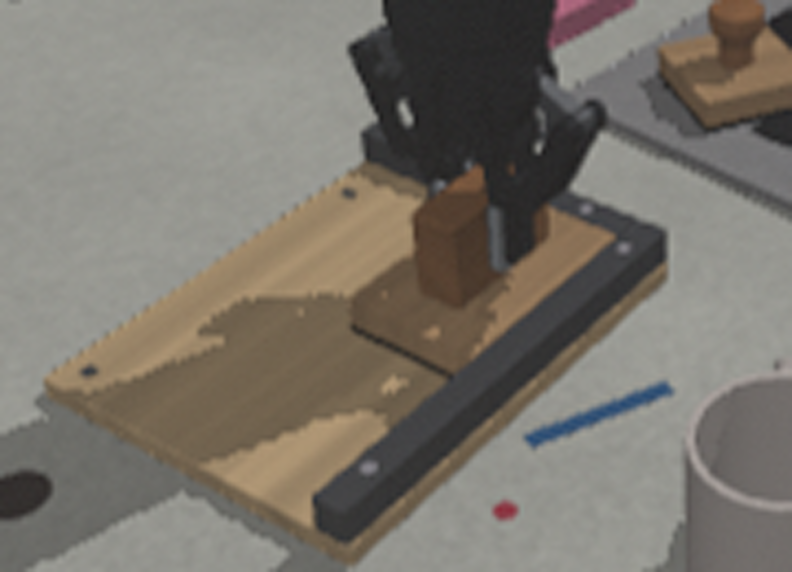

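The pictures show the block in the corner: its +y end against the short fence (top crop column 120), its long side along the long fence (wrist view row 150). The push towards the short fence has dropped to about zero, so I'll rebuild it with less downforce.

```bash
python3 -m crank '[[[4,2,3,0,255],[4,2,3,0,255]]]'
python3 - <<'E'
from h import *
from workcell import bot
goto(bot,[.559,-.122,.042],97)
o,R,t=st(bot);print(R.round(4),R.T@o["ft_force"],R.T@o["ft_torque"])
E
```

```text
clock: 10.65
eef_pos: [0.5626, -0.1222, 0.0421]
tool_rot: [0.664, 0.748, -0.022, 0.013]
ft_force: [-13.8, -12.2, 21.6]
grip_width: 0.0254
theta 96.85 tilt 2.96 pos [ 0.5626 -0.1222  0.0421] shift tool mm [ 0.6 -3.6  0.1] turn -0.15 F [-13.82 -12.21  21.55] T [-1.8   2.19  0.37] w 0.0254 clk 10.65
[[-0.1191  0.9928 -0.0106]
 [ 0.9917  0.1184 -0.0505]
 [-0.0489 -0.0165 -0.9987]] [-11.51800742 -15.52398632 -20.75979372] [ 2.36590368 -1.52909166 -0.45603729]
```

```bash
cat > flat.py <<'E'
from h import *
from workcell import bot
import sys
goto(bot,[.559,-.122,.042],97)
o,R,t=st(bot);print("Ftool",(R.T@o["ft_force"]).round(1),"tilt x,y ends z",R[2,:2].round(4))
c=bot.camera("wrist");cv2.imwrite("pics/wf%s.png"%sys.argv[1],c["img"])
T=np.eye(4);T[:3,:3]=R;T[:3,3]=o["eef_pos"];M=T@c["T_tool_cam"]
v,u=np.mgrid[0:400,0:640];z=c["depth"]
P=np.stack([(u-c["cx"])/c["fx"]*z,(v-c["cy"])/c["fy"]*z,z],-1)@M[:3,:3].T+M[:3,3]
a=np.radians(7.05);ex=np.array([np.cos(a),np.sin(a)]);ey=np.array([-ex[1],ex[0]])
def fit(n,u0,u1,v0,v1):
    Q=P[v0:v1,u0:u1].reshape(-1,3);Q=Q[z[v0:v1,u0:u1].ravel()>0]
    X=np.c_[Q[:,:2]@ex,Q[:,:2]@ey];X0=X-X.mean(0)
    k=np.linalg.lstsq(np.c_[X0,np.ones(len(X))],Q[:,2],rcond=None)[0];r=Q[:,2]-np.c_[X0,np.ones(len(X))]@k
    print(n,len(Q),"slope deg x,y",np.degrees(k[:2]).round(2),"z",k[2].round(4),"rms mm",(r.std()*1000).round(2))
fit("bed",130,240,170,270);fit("base L",260,284,156,235);fit("base R",356,382,156,235);fit("base all top",262,380,156,184)
E
python3 flat.py 5
```

```text
theta 96.85 tilt 2.96 pos [ 0.5626 -0.1222  0.0421] shift tool mm [ 0.6 -3.6  0.1] turn -0.15 F [-13.82 -12.21  21.55] T [-1.8   2.19  0.37] w 0.0254 clk 10.65
Ftool [-11.5 -15.5 -20.8] tilt x,y ends z [-0.0489 -0.0165]
bed 10960 slope deg x,y [-0.09 -0.01] z 0.012 rms mm 0.58
base L 1889 slope deg x,y [-0.58 -0.42] z 0.0326 rms mm 0.6
base R 2049 slope deg x,y [-0.96 -0.44] z 0.0319 rms mm 0.61
base all top 3293 slope deg x,y [-0.76 -0.04] z 0.0321 rms mm 0.6
```

View pics/wf5.png

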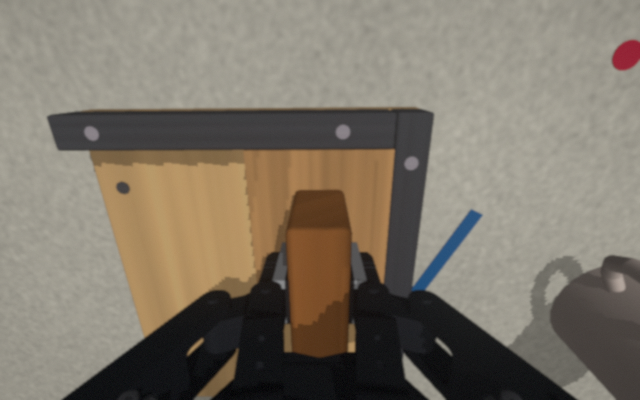

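The depth fit shows the block still tipped about 0.8° towards the long fence and 0.4° towards the short one. I'll press down harder to level it while keeping a moderate side push.

```bash
python3 -m crank '[[[3,0,7,0,255],[3,0,7,0,255],[3,0,7,0,255]]]'; python3 flat.py 6
```

```text
clock: 11.08
eef_pos: [0.5625, -0.123, 0.0411]
tool_rot: [0.664, 0.747, -0.027, 0.023]
ft_force: [-18.3, -5.8, 44.9]
grip_width: 0.0253
theta 96.68 tilt 4.09 pos [ 0.5625 -0.123   0.0411] shift tool mm [ 1.3 -3.4 -1. ] turn -0.32 F [-18.31  -5.79  44.94] T [-1.    2.97  0.17] w 0.0253 clk 11.075
Ftool [ -6.8 -19.3 -44.4] tilt x,y ends z [-0.0706 -0.0102]
bed 10945 slope deg x,y [-0.1  -0.02] z 0.012 rms mm 0.57
base L 1894 slope deg x,y [-0.38 -0.09] z 0.032 rms mm 0.58
base R 2049 slope deg x,y [-0.44  0.06] z 0.0317 rms mm 0.58
base all top 3293 slope deg x,y [-0.3   0.15] z 0.0319 rms mm 0.6
```

```bash
python3 -m crank '[[[4,-1,8,0,255],[5,0,6,0,255]]]'; python3 flat.py 7
```

```text
clock: 11.38
eef_pos: [0.5626, -0.1232, 0.0409]
tool_rot: [0.665, 0.745, -0.032, 0.033]
ft_force: [-13.1, -13.9, 28.7]
grip_width: 0.0255
theta 96.54 tilt 5.28 pos [ 0.5626 -0.1232  0.0409] shift tool mm [ 1.5 -3.5 -1.3] turn -0.46 F [-13.11 -13.92  28.74] T [-2.22  2.6   0.46] w 0.0255 clk 11.375
Ftool [-14.9 -14.7 -27.4] tilt x,y ends z [-0.092  -0.0033]
bed 10939 slope deg x,y [-0.1   0.02] z 0.012 rms mm 0.56
base L 1885 slope deg x,y [ 0.4  -0.08] z 0.0319 rms mm 0.57
base R 2044 slope deg x,y [-0.45  0.01] z 0.0318 rms mm 0.57
base all top 3290 slope deg x,y [-0.18  0.27] z 0.0318 rms mm 0.6
```

Flat within about 0.2°, pushing about 15 N on the long fence, 12 N on the short one and 29 N down. Checking the seams and whether the hold is steady.

```bash
python3 - <<'E'
from h import *
from workcell import bot
c=bot.camera("wrist");cv2.imwrite("pics/w8.png",cv2.resize(c["img"][100:300,230:440],None,fx=3,fy=3,interpolation=cv2.INTER_CUBIC))
for i in range(4):
    k=bot.camera("top")
cv2.imwrite("pics/t8.png",k["img"])
a=np.radians(7.05);o=bot.get_obs();f=o["ft_force"];print(o["clock"],f, f[0]*np.cos(a)+f[1]*np.sin(a),-f[0]*np.sin(a)+f[1]*np.cos(a),o["eef_pos"])
E
```

```text
11.675 [-15.18199174 -10.43989682  36.2550259 ] -16.348552622225522 -8.497596481490683 [ 0.56256872 -0.1232483   0.04081531]
```

View pics/w8.png

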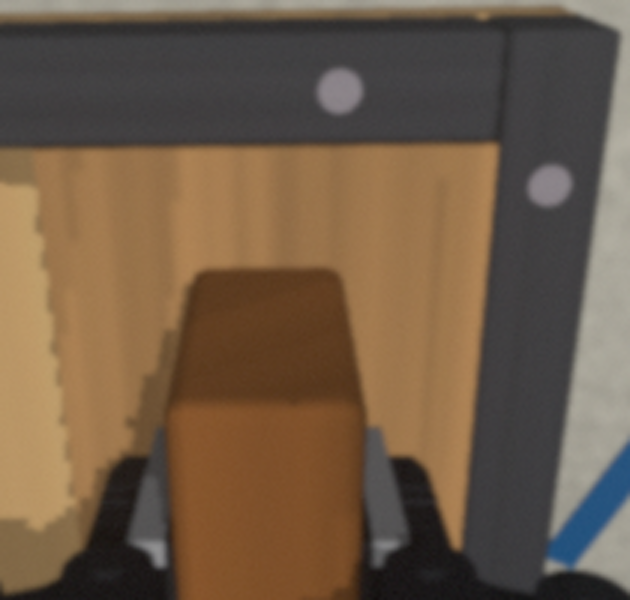

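View pics/t8.png

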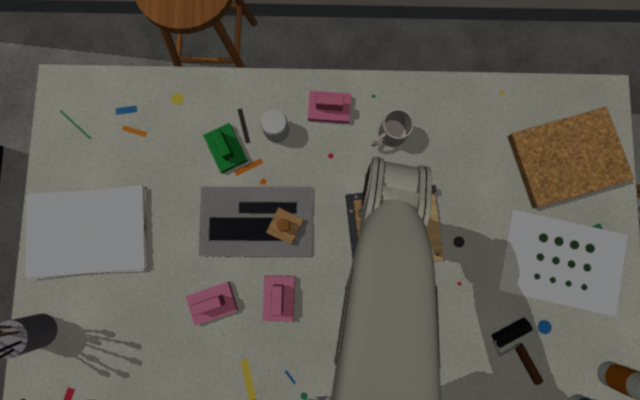

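Both seams are closed and the bystanders have not moved. The short-fence push has eased to 8 N while the downforce rose to 36 N, so I'll shift the balance and let it settle.

```bash
python3 -m crank '[[[8,1,3.5,0,255]]]'; python3 - <<'E'
from h import *
from workcell import bot
a=np.radians(7.05)
for i in range(10):
    bot.camera("top");o=bot.get_obs();f=o["ft_force"];print(o["clock"],f.round(1), round(f[0]*np.cos(a)+f[1]*np.sin(a),1),round(-f[0]*np.sin(a)+f[1]*np.cos(a),1),o["eef_pos"].round(4))
E
python3 flat.py 9
```

```text
clock: 11.8
eef_pos: [0.5626, -0.1229, 0.0416]
tool_rot: [0.666, 0.744, -0.038, 0.039]
ft_force: [-12.6, -23.5, 24.1]
grip_width: 0.0255
11.85 [-12.5 -21.4  28. ] -15.0 -19.7 [ 0.5626 -0.123   0.0416]
11.9 [-13.  -19.4  28.2] -15.3 -17.7 [ 0.5626 -0.123   0.0416]
11.95 [-12.2 -19.6  27. ] -14.5 -18.0 [ 0.5626 -0.123   0.0415]
12.0 [-13.1 -19.7  28.5] -15.4 -17.9 [ 0.5626 -0.123   0.0415]
12.05 [-12.5 -19.9  28.2] -14.8 -18.2 [ 0.5626 -0.123   0.0415]
12.1 [-13.  -19.3  27.8] -15.3 -17.6 [ 0.5626 -0.123   0.0415]
12.15 [-12.7 -19.4  27.9] -15.0 -17.7 [ 0.5626 -0.123   0.0415]
12.2 [-12.3 -19.2  29.1] -14.5 -17.5 [ 0.5626 -0.123   0.0415]
12.25 [-12.1 -19.6  29.2] -14.4 -17.9 [ 0.5626 -0.123   0.0415]
12.3 [-12.5 -19.5  28.2] -14.8 -17.8 [ 0.5626 -0.123   0.0415]
theta 96.41 tilt 6.17 pos [ 0.5626 -0.123   0.0415] shift tool mm [ 1.4 -3.4 -0.6] turn -0.59 F [-12.53 -19.53  28.16] T [-3.43  2.53  0.79] w 0.0256 clk 12.3
Ftool [-20.9 -14.7 -26. ] tilt x,y ends z [-0.1074 -0.0045]
bed 10949 slope deg x,y [-0.13 -0.01] z 0.012 rms mm 0.57
base L 1892 slope deg x,y [ 0.09 -0.75] z 0.0322 rms mm 0.58
base R 2047 slope deg x,y [-0.29 -0.77] z 0.032 rms mm 0.58
base all top 3297 slope deg x,y [-0.24 -0.46] z 0.0319 rms mm 0.6
```

Steady, but the stronger push tips the near end up by 0.7°. I'll take the middle way.

```bash
python3 -m crank '[[[3,0,8,0,255],[5,0.5,5.5,0,255]]]'; python3 - <<'E'
from h import *
from workcell import bot
a=np.radians(7.05)
for i in range(8):
    bot.camera("top");o=bot.get_obs();f=o["ft_force"];print(o["clock"],f.round(1), round(f[0]*np.cos(a)+f[1]*np.sin(a),1),round(-f[0]*np.sin(a)+f[1]*np.cos(a),1),o["eef_pos"].round(4))
E
python3 flat.py 10
```

```text
clock: 12.6
eef_pos: [0.5626, -0.1238, 0.0405]
tool_rot: [0.666, 0.743, -0.042, 0.046]
ft_force: [-14.2, -13.3, 30.5]
grip_width: 0.0255
12.65 [-16.7 -10.   34.3] -17.8 -7.9 [ 0.5627 -0.1238  0.0404]
12.7 [-15.6  -9.4  35. ] -16.6 -7.4 [ 0.5627 -0.1238  0.0404]
12.75 [-15.7  -9.4  35.2] -16.8 -7.4 [ 0.5627 -0.1238  0.0404]
12.8 [-16.3  -8.4  35.4] -17.2 -6.4 [ 0.5627 -0.1238  0.0404]
12.85 [-15.6  -9.3  35.8] -16.7 -7.3 [ 0.5627 -0.1238  0.0404]
12.9 [-16.4  -9.   36.6] -17.4 -6.9 [ 0.5627 -0.1238  0.0404]
12.95 [-16.9  -8.   35.9] -17.8 -5.8 [ 0.5627 -0.1237  0.0404]
13.0 [-15.9  -9.   35.6] -16.9 -7.0 [ 0.5627 -0.1238  0.0404]
theta 96.29 tilt 7.15 pos [ 0.5627 -0.1238  0.0404] shift tool mm [ 1.9 -3.4 -1.9] turn -0.71 F [-15.94  -9.02  35.63] T [-2.24  2.71  0.29] w 0.0254 clk 13.0
Ftool [-11.6 -16.9 -34.4] tilt x,y ends z [-0.1245 -0.0017]
bed 10950 slope deg x,y [-0.12  0.01] z 0.012 rms mm 0.55
base L 1883 slope deg x,y [0.04 0.02] z 0.0319 rms mm 0.56
base R 2046 slope deg x,y [-0.43  0.01] z 0.0317 rms mm 0.57
base all top 3292 slope deg x,y [-0.18  0.53] z 0.0318 rms mm 0.59
```

```bash
python3 -m crank '[[[6.5,0.3,4.5,0,255]]]'; python3 - <<'E'
from h import *
from workcell import bot
a=np.radians(7.05)
for i in range(8):
    bot.camera("top");o=bot.get_obs();f=o["ft_force"];print(o["clock"],f.round(1), round(f[0]*np.cos(a)+f[1]*np.sin(a),1),round(-f[0]*np.sin(a)+f[1]*np.cos(a),1),o["eef_pos"].round(4))
E
python3 flat.py 11
```

```text
clock: 13.18
eef_pos: [0.5627, -0.1239, 0.0405]
tool_rot: [0.666, 0.742, -0.047, 0.051]
ft_force: [-11.4, -17.9, 28.9]
grip_width: 0.0254
13.225 [-11.4 -18.2  29.2] -13.5 -16.7 [ 0.5627 -0.1239  0.0403]
13.275 [-12.6 -14.9  28.7] -14.3 -13.2 [ 0.5627 -0.1239  0.0403]
13.325 [-13.  -13.9  29.6] -14.6 -12.2 [ 0.5627 -0.1239  0.0403]
13.375 [-12.5 -14.9  29. ] -14.2 -13.3 [ 0.5627 -0.1239  0.0403]
13.425 [-13.7 -14.   29.7] -15.3 -12.3 [ 0.5627 -0.1239  0.0403]
13.475 [-13.1 -14.4  29.5] -14.7 -12.6 [ 0.5627 -0.1239  0.0403]
13.525 [-13.2 -14.   29.4] -14.9 -12.3 [ 0.5627 -0.1239  0.0403]
13.575 [-13.6 -13.2  29.6] -15.1 -11.4 [ 0.5627 -0.1239  0.0403]
theta 96.17 tilt 7.95 pos [ 0.5627 -0.1239  0.0403] shift tool mm [ 2.  -3.4 -2. ] turn -0.83 F [-13.58 -13.2   29.56] T [-3.    2.2   0.55] w 0.0255 clk 13.575
Ftool [-15.6 -14.9 -27.7] tilt x,y ends z [-0.1382 -0.0012]
bed 10950 slope deg x,y [-0.11 -0.03] z 0.012 rms mm 0.55
base L 1890 slope deg x,y [-0.06  0.06] z 0.0319 rms mm 0.56
base R 2045 slope deg x,y [-0.2  -0.05] z 0.0317 rms mm 0.55
base all top 3293 slope deg x,y [-0.19  0.24] z 0.0318 rms mm 0.59
```

View pics/wf11.png

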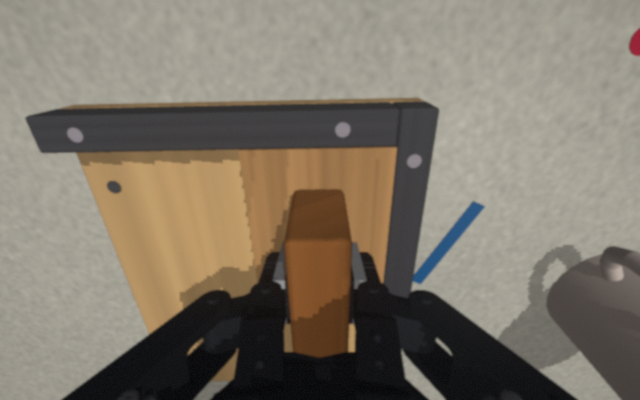

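```bash
python3 - <<'E'
from h import *
from workcell import bot
o,R,t=st(bot)
c=bot.camera("wrist");T=np.eye(4);T[:3,:3]=R;T[:3,3]=o["eef_pos"];M=np.linalg.inv(T@c["T_tool_cam"]);c["R"],c["t"]=M[:3,:3],M[:3,3]
im=cv2.resize(c["img"][140:270,225:425],None,fx=4,fy=4,interpolation=cv2.INTER_CUBIC);cv2.imwrite("pics/w12.png",im)
E
```

```text
(no output)
```

View pics/w12.png

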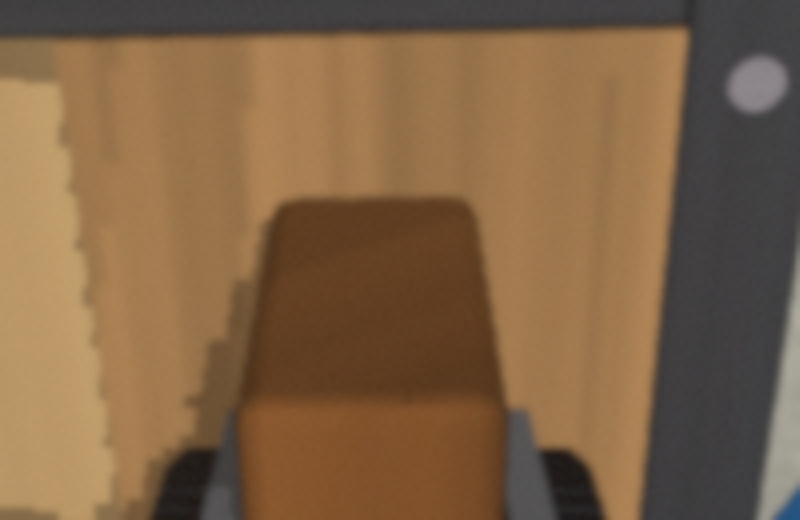

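```bash
python3 - <<'E'
from h import *
from workcell import bot
o,R,t=st(bot)
c=bot.camera("wrist");T=np.eye(4);T[:3,:3]=R;T[:3,3]=o["eef_pos"];M=np.linalg.inv(T@c["T_tool_cam"]);c["R"],c["t"]=M[:3,:3],M[:3,3]
g=lambda x,y:ray(c,(x+.5)/4-.5+225,(y+.5)/4-.5+140,.032)
L=[g(58,40),g(112,480)];F=[g(690,25),g(642,515)];S=[g(0,37),g(690,25)]
for n,(p,q) in(("block left",L),("long fence",F)):
    v=p-q;print(n,p.round(4),q.round(4),np.degrees(np.arctan2(-v[0],v[1])))
v=S[1]-S[0];print("short",np.degrees(np.arctan2(v[1],v[0])))
n=(F[0]-F[1])[:2];n/=np.linalg.norm(n);m=np.array([n[1],-n[0]]);print([((l-F[1])[:2]@m*1000).round(1) for l in L])
f=o["ft_force"];print(f,bot.get_obs()["clock"])
E
```

```text
block left [ 0.5182 -0.0711  0.032 ] [ 0.5251 -0.1367  0.032 ] 6.015992399838968
long fence [ 0.5929 -0.0611  0.032 ] [ 0.6025 -0.1346  0.032 ] 7.408330580143675
short 7.221363464335872
[np.float64(-75.3), np.float64(-76.9)]
[-12.37418205 -13.18012515  29.30143872] 13.725
```

The block's outer edge reads about 1.4° off the long fence, and the tool itself has turned about 1° clockwise while pushing. I'll turn it back against the fence and rebuild the hold.

```bash
python3 -m crank '[[[3,0,6,-1.5,255],[4,0.3,6,-1.5,255],[6.5,0.3,4.5,-0.8,255]]]'; python3 - <<'E'
from h import *
from workcell import bot
a=np.radians(7.05)
for i in range(6):
    bot.camera("top");o=bot.get_obs();f=o["ft_force"]
    if i>3:print(o["clock"],f.round(1), round(f[0]*np.cos(a)+f[1]*np.sin(a),1),round(-f[0]*np.sin(a)+f[1]*np.cos(a),1),o["eef_pos"].round(4))
c=bot.camera("wrist");cv2.imwrite("pics/w13.png",cv2.resize(c["img"][140:270,225:425],None,fx=4,fy=4,interpolation=cv2.INTER_CUBIC))
E
python3 flat.py 13
```

```text
clock: 14.1
eef_pos: [0.5629, -0.1243, 0.0403]
tool_rot: [0.647, 0.758, -0.056, 0.062]
ft_force: [-9.9, -17.5, 23.8]
grip_width: 0.0254
14.35 [-12.8 -11.4  31.1] -14.1 -9.8 [ 0.5628 -0.1243  0.0401]
14.4 [-13.6 -12.6  30.5] -15.0 -10.9 [ 0.5628 -0.1243  0.0401]
theta 99.18 tilt 9.47 pos [ 0.5628 -0.1243  0.04  ] shift tool mm [ 2.5 -3.4 -2.4] turn 2.18 F [-12.17 -12.    30.07] T [-2.56  2.14 -1.23] w 0.0253 clk 14.45
Ftool [-14.7 -14.1 -28. ] tilt x,y ends z [-0.1645 -0.0055]
bed 10961 slope deg x,y [-0.13 -0.01] z 0.012 rms mm 0.54
base L 1894 slope deg x,y [ 0.21 -0.  ] z 0.0319 rms mm 0.54
base R 2047 slope deg x,y [-0.5 -0.1] z 0.0317 rms mm 0.57
base all top 3294 slope deg x,y [-0.19  0.33] z 0.0318 rms mm 0.58
```

View pics/w13.png

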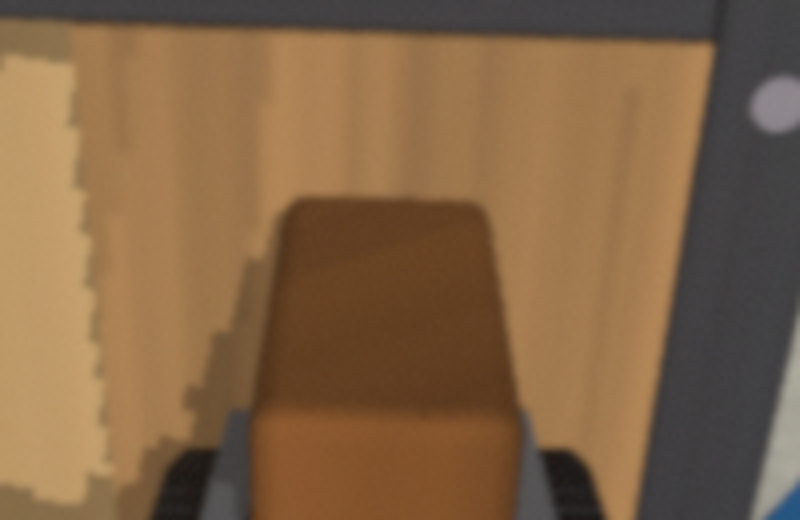

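```bash
cat > yaw.py <<'E'
from h import *
from workcell import bot
import sys,json
def run(L,F):
    o,R,t=st(bot)
    c=bot.camera("wrist");T=np.eye(4);T[:3,:3]=R;T[:3,3]=o["eef_pos"];M=np.linalg.inv(T@c["T_tool_cam"]);c["R"],c["t"]=M[:3,:3],M[:3,3]
    g=lambda x,y:ray(c,(x+.5)/4-.5+225,(y+.5)/4-.5+140,.032)
    L=[g(*p) for p in L];F=[g(*p) for p in F]
    for n,(p,q) in(("block left",L),("long fence",F)):
        v=p-q;print(n,p.round(4),q.round(4),np.degrees(np.arctan2(-v[0],v[1])))
    n=(F[0]-F[1])[:2];n/=np.linalg.norm(n);m=np.array([n[1],-n[0]]);print([((l-F[1])[:2]@m*1000).round(1) for l in L])
    # handle top edges z .080
    return g,c
a=json.loads(sys.argv[1]);g,c=run(a[0],a[1])
for p,q in a[2:]:
    P=[ray(c,(x+.5)/4-.5+225,(y+.5)/4-.5+140,.080) for x,y in(p,q)];v=P[0]-P[1];print("handle",P[0].round(4),P[1].round(4),np.degrees(np.arctan2(-v[0],v[1])))
E
python3 yaw.py '[[[75,25],[108,480]],[[716,38],[640,515]],[[290,215],[255,408]],[[487,215],[520,408]]]'
```

```text
block left [ 0.518  -0.0713  0.032 ] [ 0.5254 -0.1394  0.032 ] 6.221463712602236
long fence [ 0.5926 -0.0607  0.032 ] [ 0.6028 -0.1332  0.032 ] 8.031280868577745
[np.float64(-75.4), np.float64(-77.5)]
handle [ 0.5464 -0.0666  0.08  ] [ 0.5457 -0.0865  0.08  ] -1.9582471843702547
handle [ 0.5623 -0.064   0.08  ] [ 0.5691 -0.0827  0.08  ] 20.10274536112819
```

The tool turned 3° but the block did not turn relative to the fence. So it is flush on the fence, and the 1.4° was reading bias from the jagged shadow edge. The twist is now −1.2 N·m, so I'll ease it back towards zero to make the block bear evenly.

```bash
python3 -m crank '[[[6.5,0.3,5,0,255]]]'; python3 - <<'E'
from h import *
from workcell import bot
a=np.radians(7.05)
for i in range(6):
    bot.camera("top");o=bot.get_obs();f=o["ft_force"]
    if i>3:print(o["clock"],f.round(1), round(f[0]*np.cos(a)+f[1]*np.sin(a),1),round(-f[0]*np.sin(a)+f[1]*np.cos(a),1),o["eef_pos"].round(4),o["ft_torque"].round(2))
c=bot.camera("wrist");cv2.imwrite("pics/w14.png",cv2.resize(c["img"][140:270,225:425],None,fx=4,fy=4,interpolation=cv2.INTER_CUBIC))
E
python3 flat.py 14
```

```text
clock: 14.68
eef_pos: [0.5629, -0.1244, 0.0399]
tool_rot: [0.649, 0.756, -0.059, 0.066]
ft_force: [-14.1, -9.9, 37.0]
grip_width: 0.0252
14.925 [-14.3 -10.7  33.3] -15.5 -8.9 [ 0.5629 -0.1244  0.0399] [-2.49  2.23 -1.47]
14.975 [-14.  -11.6  31.9] -15.3 -9.8 [ 0.5629 -0.1244  0.0399] [-2.48  2.19 -1.48]
theta 98.76 tilt 10.21 pos [ 0.5629 -0.1244  0.0399] shift tool mm [ 2.6 -3.5 -2.6] turn 1.76 F [-13.5  -10.63  32.64] T [-2.54  2.22 -1.43] w 0.0254 clk 15.025
Ftool [-14.1 -15.1 -30.6] tilt x,y ends z [-0.1772 -0.0034]
bed 10944 slope deg x,y [-0.1  -0.02] z 0.012 rms mm 0.54
base L 1889 slope deg x,y [-0.22 -0.05] z 0.0319 rms mm 0.54
base R 2041 slope deg x,y [-0.17  0.13] z 0.0318 rms mm 0.55
base all top 3291 slope deg x,y [-0.11  0.23] z 0.0318 rms mm 0.57
```

View pics/w14.png

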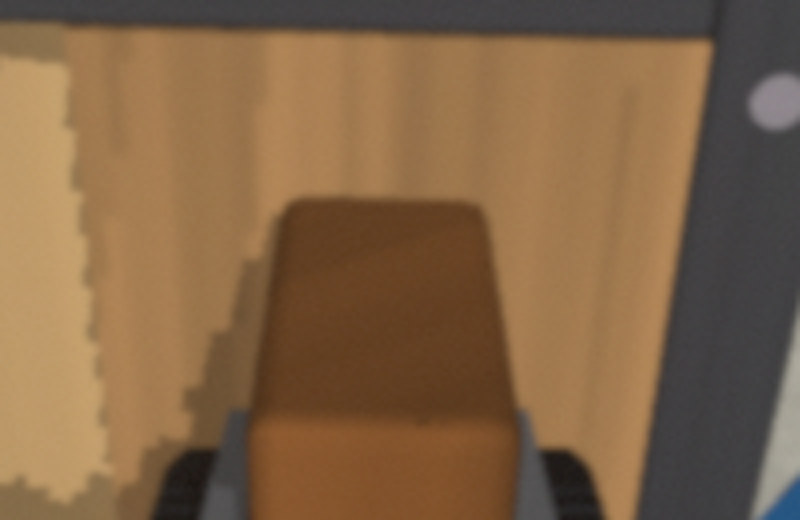

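```bash
python3 -m crank '[[[4,0.3,5,1.2,255],[6.5,0.3,4.5,0.6,255]]]'; python3 - <<'E'
from h import *
from workcell import bot
a=np.radians(7.05)
for i in range(6):
    bot.camera("top");o=bot.get_obs();f=o["ft_force"]
    if i>3:print(o["clock"],f.round(1), round(f[0]*np.cos(a)+f[1]*np.sin(a),1),round(-f[0]*np.sin(a)+f[1]*np.cos(a),1),o["eef_pos"].round(4),o["ft_torque"].round(2))
c=bot.camera("wrist");cv2.imwrite("pics/w15.png",cv2.resize(c["img"][140:270,225:425],None,fx=4,fy=4,interpolation=cv2.INTER_CUBIC))
E
python3 flat.py 15
```

```text
clock: 15.32
eef_pos: [0.563, -0.1248, 0.0398]
tool_rot: [0.662, 0.743, -0.065, 0.076]
ft_force: [-10.3, -16.5, 29.6]
grip_width: 0.0257
15.575 [-12.4 -11.8  30.2] -13.8 -10.2 [ 0.563  -0.1247  0.0397] [-3.    2.43 -0.03]
15.625 [-12.6 -11.2  30.9] -13.8 -9.6 [ 0.563  -0.1247  0.0397] [-2.99  2.4  -0.01]
theta 96.56 tilt 11.43 pos [ 0.563  -0.1247  0.0397] shift tool mm [ 2.6 -3.7 -2.9] turn -0.44 F [-13.15 -11.79  30.16] T [-3.03  2.44 -0.07] w 0.0255 clk 15.675
Ftool [-16.  -14.3 -27.6] tilt x,y ends z [-0.1982  0.0046]
bed 10950 slope deg x,y [-0.08  0.02] z 0.012 rms mm 0.56
base L 1891 slope deg x,y [-0.22  0.05] z 0.0319 rms mm 0.54
base R 2044 slope deg x,y [-0.02 -0.  ] z 0.0317 rms mm 0.55
base all top 3290 slope deg x,y [-0.14  0.38] z 0.0318 rms mm 0.57
```

View pics/w15.png

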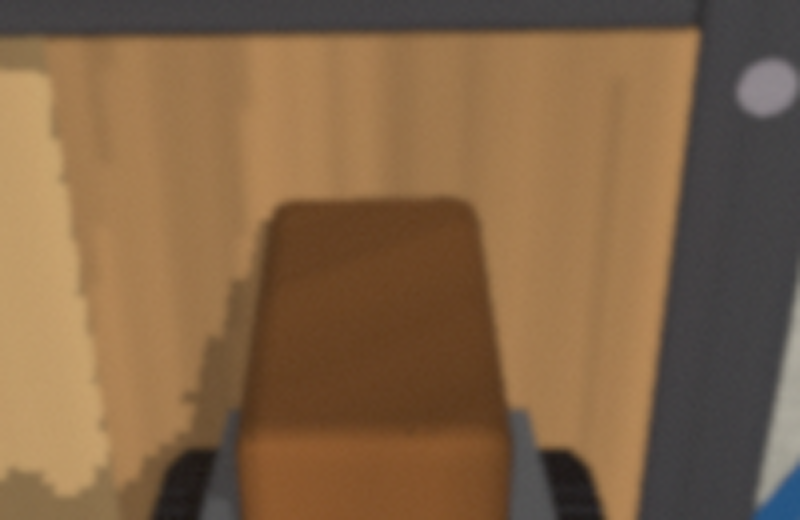

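```bash
python3 - <<'E'
from workcell import bot
print(bot.job_done());o=bot.get_obs();print(o["clock"],o["ft_force"],o["eef_pos"],o["grip_width"])
E
```

```text
the job is handed in; nothing more can be done
None
the job is handed in; nothing more can be done
```

I moved the wooden bar-handled block from the inking board to the jig, pressed it into the corner with its long side along the long fence, and handed the job in still gripping and pushing. I handed in at about 15.7 s. No verdict was reported, and the hold during the second after handing in could not be observed.

**Last checks, just before handing in:**
- **Push:** about 14 N towards the long fence, 10 N towards the short fence and 30 N down, steady, with the twist about vertical near zero. Friction could take up to about 6 N of each side push.
- **Flatness:** the top of the block's base is level with the bed to within about 0.2°. One small-patch fit read 0.4°.
- **Seams:** the wrist view shows no gap at either fence.
- **Grip:** the finger opening was 25.5 mm on the 26 mm handle.
- **Bystanders:** the square block, can and mug looked unmoved in the overhead view at about 11.7 s.

**What disagreed:**
- **Block angle:** the outer-edge angle reading put the block about 1.4° to 1.8° off the long fence. It did not change when I turned the tool by 3°, so I took it as shadow and pixel bias, with the block flush.
- **Tool tilt:** the tool leans about 11° because the handle pivoted between the pads while pushing.
- **Position:** the final tool position is about 4 mm from the home position I estimated from the camera.

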